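Unlatch the brush and clip it away

TASK

The scrubbing brush is latched in its sloping dock on the pull-out tray. Pinch its two side buttons together to free the catch, lift the brush out, and put it away lying level with its bristles down in the empty place of the clip rack, pressed fully home into both of its spring clips; then let go. Leave the other things on the tray where they stand.

Things in the scene. Friction and masses are not known exactly. Their poses are not given: they have to be found in the camera images.
- brush_mid (a point): Scrubbing brush, 190 mm long, 0.2 kg. Point on its long axis, at the middle of its grey grip block (80 long, 30 wide, 24 mm thick). x runs along the brush to the head, z square to it away from the bristles, y across. Black ribbed buttons on the block's sides, centred here in x and z, 32 mm long, 18 high, 46 mm over both. At the start it lies in the dock, x rising 36 degrees, away from the robot.
- brush_head (a point): Point on the brush axis in the middle of the head, 90 mm from brush_mid along x (same axes). Head: x 70 to 110 mm from brush_mid, 38 wide, bristles down to z = -26. Steel necks of 16 mm diameter at x = 40 to 70 and -70 to -40; tail knob (24 mm diameter) to x = -80. Hook legs of the buttons stick down to z = -24 at x = +34 and -34.
- press_l (a joint): Travel (m) of the brush's button on its +y side: 0 out, 0.007 fully in. 2 N starts it, 5.5 N brings it fully in; it springs back. Both must be in by over 0.005 for the hooks to clear the dock. Fully in, the two measure 32 mm over both, 1 mm proud of the block each side, so the brush is carried by its pressed buttons.
- press_r (a joint): The same for the -y button.
- dock_seat (a point): Fixed white dock: where brush_mid lies when latched, 95 mm above the tray; frame level, z up, x towards the high end. The slab rises 36 degrees along x. U saddles take both necks and reach up to the brush axis, so the brush must first be lifted 40 mm square to the slope (along its own z).
- dock: The same dock; origin on the tray under dock_seat. In the brush's frame: saddles 28 mm wide at x = -52 to -40 and 41 to 53 mm; lipped posts at x = 29 to 39 and -39 to -29, out to y = +-27, up to z = -15. Beside the buttons fingers have 58 mm of free room along x, down to the slab at z = -34.
- clip_seat (a point): Where brush_mid lies when the brush is home in the empty clip place, 50 mm above the tray; frame level, z up, x along the place (neighbours have their heads to +x), y across the row. Spring jaws stand at x = +-56 mm (12 mm long), over V saddles, reach 12 mm above this point and open upwards.
- clip_free: The empty clip place; origin on the rack strip under clip_seat, same axes. Necks pressed straight down meet the jaws 13 mm above home, need about 5 to 15 N in all, snap through and drop into the Vs. Up to 8 mm off along x fits. Between the clips it is free from 40 mm below clip_seat upward. Neighbours 90 mm apart in y, at most 20 mm above clip_seat, 28 mm half-wide.
- rack: Aluminium base strip 160 x 270 x 6 mm of the clip rack; origin under its centre. Its three clip places lie 90 mm apart across its y.
- clip_a: Clip place holding a bottle brush (round white head 40 mm diameter to x = 117 mm, axis 50 mm above the tray); fixed. Origin on the strip under its middle, x along it.
- clip_b: Clip place holding a flat steel scraper (blade 56 mm wide to x = 115 mm, axis 50 mm above the tray); fixed. Origin on the strip under its middle, x along it.
- funnel: Loose aluminium funnel standing mouth down, 84 mm diameter, 85 mm tall; origin at the centre of its underside. Leave it.
- stopper: Loose black silicone bottle stopper, 54 mm diameter, 60 mm tall; origin at the centre of its underside. Leave it.
- dustpan: Loose yellow dustpan, 250 x 190 x 50 mm, lying flat; origin under its middle, handle along its x. Leave it.
- soap: Loose white bottle, 66 mm diameter, 190 mm tall, at the left. Leave it.
- polish: Loose steel can, 66 mm diameter, 120 mm tall, at the right. Leave it.
- tabs: Loose grey jar, 90 mm diameter, 110 mm tall, at the right. Leave it.
There are look-alikes about, which are no part of the job. Leave any green or red look-alike of the dock alone.

How it is judged:
By the outcome, as a careful person would: the job done as asked, in the order asked, and still so for the second after the job is handed in, with the robot touching nothing.
It also fails if it takes over 45 s, if anything falls off the work surface, if the arm or the gripper's body presses on something with over 40 N, if the wrist force passes 120 N, or if a joint passes its speed limit or range.

ROBOT

A 6-joint arm with a two-finger parallel gripper is mounted at the origin on the work surface. World frame = base frame: x ahead of the robot, y to its left, z up, the work surface at z = 0. Lengths are in m, angles in rad, forces in N, time in s.
With the tool pointing down it reaches from about 0.25 to 0.8 m from the base axis. Payload 8.5 kg.
Tool frame: the origin (TCP) lies on the centre line of the jaws, within the pads' length; the fingertips stand 19 mm ahead of it and the grasp point (between the pads) is the TCP (env.finger_overhang is the z of the fingertips in the tool frame, in m); z points along the fingers, y is the direction in which the jaws open and shut (so a half turn about z gives the same grasp; the last joint's range is limited). The gripper opens to 85 mm and grips with 20 to 120 N. Pads are 22 mm wide; open, the fingers measure 114 mm over their backs; the gripper's body (76 mm by 85 mm) begins 54 mm behind the grasp point. The pads swing forward as they close: fully open they stand 13 mm farther back than shut.
Start: joints at [1.312, 0.238, -0.013, 1.319, 0, 1.571], TCP at [0.134, 0.507, 0.25] pointing down, gripper open.
Joint ranges: [-2.66, 2.66], [-1.03, 1.9], [-1.14, 1.46], [-1.82, 2.27], [-1.45, 1.34], [-3.14, 3.14]. Speed limits (rad/s): [2.22, 2.22, 2.79, 3.14, 3.14, 3.14].

INTERFACE

Orientations are given as a unit quaternion [x, y, z, w].
In Python, from station import env, capture, recognise gives the robot as it stands.
- The arm moves only by the shell command python3 -m crank 'ROWS' [FORCE]. ROWS is a JSON object of lists of equal length, an entry for each row: "claw": the opening in per cent of the stroke, from 0 (shut) to 100 (fully open); "dp": the shift along the tool's x, y, z in mm, a list of three; "twist": the turn, a rotation vector about the tool's x, y, z in rad, a list of three. A call has 1 to 20 rows; each row is the pose to reach, as a shift and turn from the pose commanded when the call began, along the tool's axes at that moment; what a row does not reach only later rows make up. A row lasts 1/10 s, in which the tool goes at most 50 mm and 8.59 degrees, less where a joint would pass 70% of its speed; a pose out of reach is approached as far as the arm can. A call with a gripper value outside its range is refused whole. The fingers move at their own pace and stop on an object; FORCE is the grip in N (left out, the last holds). Time passes only in rows, so rows that repeat a pose let the fingers close. It gives the time, the measured TCP pose, the force and the opening at its end, in the units of the state.
- env.state(): the state, without advancing time (a new reading comes with each control period).
- capture(name): name is "side" or "top" or "wrist"; returns a dict with "image" (420x560x3 uint8, red, green, blue), "range_z" (420x560 float32, m along the optical axis (not along the pixel's ray), 0 where there is no reading), "vertical_fov" (degrees; the focal length in pixels is half the picture's height over the tangent of half this angle, whatever the lens; pixels are square), "cx", "cy" (the principal point, pixels), "position" and "attitude" of the camera in the world. Camera axes: x right, y down, z forward; pixel columns grow to the right and rows downward; lengths in m; the calibration is good to about 2 mm. A picture is of the moment at which its call begins.
- env.close_job(): hands the job in, once; it reports no verdict.
Trained networks look in the newest picture that a camera, given by its name, has taken for a name from the list of things; names that differ only in an ending like _2 or _b are one class to them, and where a whole thing is asked for, a point or a joint stands for the part that bears it (a point fixed in the world has none). Each returns a list of dicts, best first, with "score" (0 to 1); they miss things now and then, are a little off and sometimes report something else, mostly with a low value. They report only what shows in the picture. A call takes as long as a camera call. They do not tell look-alikes from the thing itself.
- recognise(camera, target): "location" ([column, row] in pixels, amid what is visible of it).
The state is a dict: "time_s": time; "qpos": joint angles; "joint_velocities": joint speeds; "joint_efforts": joint torques, N m; "tcp_pos": TCP position; "tcp_rot": TCP orientation; "force": force on the tool from outside, world axes, zero at the start; "ft_torque": the same for the moment, N m; "finger_gap": finger opening in m.
Only numpy, scipy, OpenCV 4.12 (cv2) and the standard library are available. Lean on these libraries where they do the work, as an engineer would, in place of code of your own. Each camera call takes 0.05 s, during which the arm holds its last target.

## Working session

There is one attempt and no reset: what is moved stays moved. The work goes in short steps, Python scripts to look and compute and a shell command to move; the robot and the scene stay as the last step left them, time stands still between calls to the robot, and variables do not carry over. Pictures are saved under pics/ and viewed, and the job is handed in when it is done.

```bash
ls; mkdir -p pics; cat > h.py <<'E'
import numpy as np, cv2
from station import env, capture, recognise
from scipy.spatial.transform import Rotation as R
def f(c): return 210/np.tan(np.radians(c["vertical_fov"])/2)
def px2w(c,u,v,z=None,w=1):
    if z is None:
        p=c["range_z"][int(v)-w:int(v)+w+1,int(u)-w:int(u)+w+1]; p=p[p>0]; z=np.median(p)
    q=np.array([(u-c["cx"])/f(c),(v-c["cy"])/f(c),1])*z
    return R.from_quat(c["attitude"]).apply(q)+np.array(c["position"])
def w2px(c,P):
    q=R.from_quat(c["attitude"]).inv().apply(np.array(P)-np.array(c["position"]))
    return np.array([q[0]/q[2]*f(c)+c["cx"],q[1]/q[2]*f(c)+c["cy"]])
def cloud(c):
    z=c["range_z"]; v,u=np.indices(z.shape)
    q=np.stack([(u-c["cx"])/f(c)*z,(v-c["cy"])/f(c)*z,z],-1)
    W=R.from_quat(c["attitude"]).apply(q.reshape(-1,3)).reshape(q.shape)+np.array(c["position"])
    W[z<=0]=np.nan
    return W
def save(c,n): cv2.imwrite("pics/"+n,cv2.cvtColor(c["image"],cv2.COLOR_RGB2BGR))
E
python3 - <<'E'
from h import *
import pickle
print(env.state())
for n in ["side","top","wrist"]:
    c=capture(n); save(c,n+"0.png"); pickle.dump(c,open(n+"0.pkl","wb"))
    print(n,c["position"],c["attitude"],c["vertical_fov"],c["cx"],c["cy"])
    for t in ["brush_mid","brush_head","dock","clip_free","clip_seat","rack","clip_a","clip_b","press_l","dock_seat"]:
        try:
            for r in recognise(n,t)[:3]:
                u,v=r["location"]
                try:print(t,np.round(r["location"]),round(r["score"],2),px2w(c,u,v).round(3))
                except Exception as e: print(t,r,e)
        except Exception as e: print(t,e)
E
```

```text
pics
{'time_s': 0.0, 'qpos': array([ 1.31199350e+00,  2.38792381e-01, -1.42524031e-02,  1.31919857e+00,
       -4.75331372e-06,  1.57076280e+00]), 'joint_velocities': array([ 8.26564576e-06,  2.20321530e-04,  1.36648423e-03, -6.79507390e-04,
       -2.13675129e-03,  1.04204619e-03]), 'joint_efforts': array([ 4.45946307e-04, -5.38780653e+01,  3.46437836e+01,  1.85395859e-02,
        7.82592474e-05, -8.79307549e-06]), 'tcp_pos': array([0.13426223, 0.50714203, 0.24967224]), 'tcp_rot': array([ 1.29023928e-01,  9.91641217e-01, -7.17771958e-04, -9.10181595e-05]), 'force': array([0.02693571, 0.99927235, 0.29325587]), 'ft_torque': array([-0.02985256,  0.03593873, -0.02307943]), 'finger_gap': 0.08535016531709091}
side [ 0.22741196 -0.99168364  1.1279927 ] [ 0.91509095 -0.12033374  0.05757089 -0.38054427] 42.17610067384289 279.13578121087664 208.1887562635229
brush_mid [303. 270.] 0.59 [ 0.51  -0.229  0.119]
brush_head [303. 267.] 0.83 [ 0.512 -0.221  0.123]
dock [219. 336.] 0.92 [ 0.288 -0.316  0.062]
dock [309. 292.] 0.73 [ 0.536 -0.212  0.006]
dock [346. 169.] 0.6 [0.768 0.159 0.057]
clip_f
[... 1093 characters left out ...]
205 0.007]
clip_a [217. 220.] 0.84 [0.525 0.221 0.06 ]
clip_a [138. 230.] 0.75 [0.477 0.48  0.134]
clip_a [243. 223.] 0.71 [0.514 0.128 0.061]
clip_b [217. 220.] 0.84 [0.525 0.221 0.06 ]
clip_b [138. 230.] 0.75 [0.477 0.48  0.134]
clip_b [243. 223.] 0.71 [0.514 0.128 0.061]
dock_seat [359. 283.] 0.87 [ 0.297 -0.274  0.102]
dock_seat [231. 156.] 0.84 [0.763 0.174 0.066]
dock_seat [335. 222.] 0.72 [ 0.511 -0.199  0.073]
wrist [0.06355215 0.52645763 0.3735405 ] [0.78389593 0.60364764 0.08816331 0.1155159 ] 67.32788013800655 279.3218289831122 211.41132227972432
brush_mid [107. 416.] 0.72 [0.416 0.162 0.005]
brush_head [105. 418.] 0.28 [0.418 0.159 0.006]
rack [107. 417.] 0.49 [0.417 0.162 0.006]
```

View pics/side0.png

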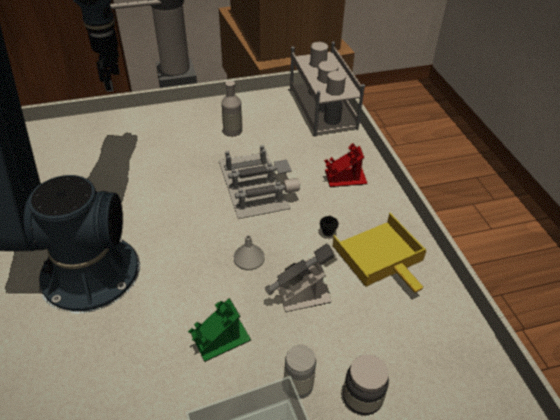

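View pics/top0.png

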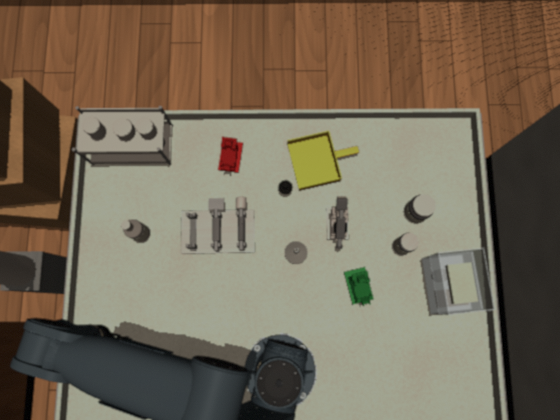

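```bash
python3 - <<'E'
import cv2
a=cv2.imread("pics/top0.png"); s=cv2.imread("pics/side0.png")
cv2.imwrite("pics/c1.png",cv2.hconcat([cv2.resize(a[170:270,290:390],(400,400),interpolation=2),cv2.resize(s[215:335,245:365],(400,400),interpolation=2)]))
cv2.imwrite("pics/c2.png",cv2.resize(a[180:280,160:280],(720,600),interpolation=2))
E
```

```text
(no output)
```

View pics/c1.png

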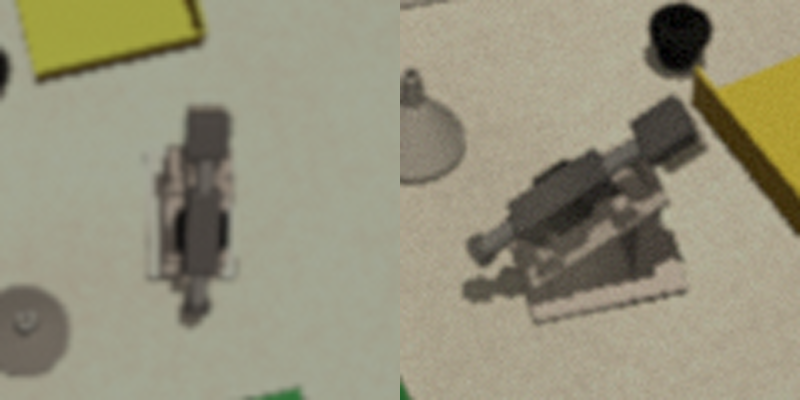

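View pics/c2.png

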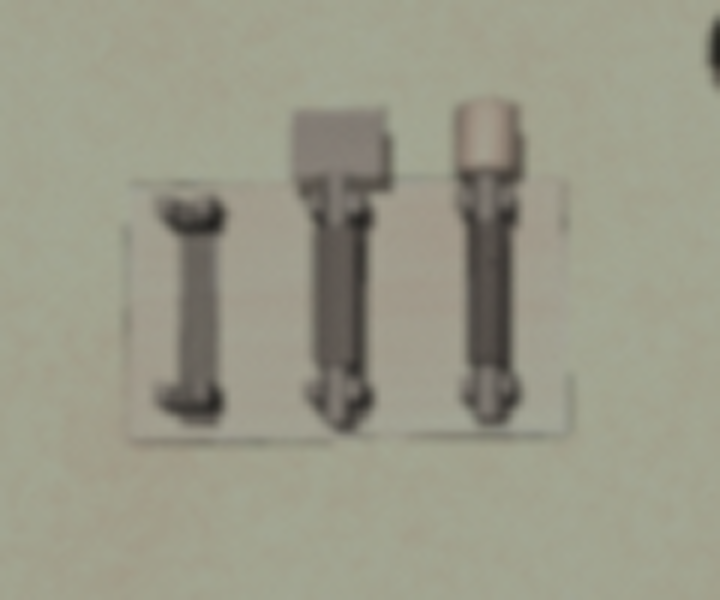

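The wanted brush is at top (342,222) / side (303,268), in the white dock. What could be mistaken for it or its place:
- The green dock at top (360,286) and the red dock at (230,156), both empty.
- The scraper at (217,222) and the bottle brush at (243,222), both in the rack.

The empty clip place is at top (192,231). The crop confirms a grey block with black side buttons on a white dock.

```bash
python3 - <<'E'
from h import *
import pickle
w=pickle.load(open("wrist0.pkl","rb")); A=R.from_quat(w["attitude"]).as_matrix(); print(A.round(3))
t=pickle.load(open("top0.pkl","rb"));W=cloud(t)
s=pickle.load(open("side0.pkl","rb"));Ws=cloud(s)
# brush rough axis from top: head & knob
for W_,n in((W,'top'),(Ws,'side')):
    m=(np.abs(W_[...,0]-.5)<.15)&(np.abs(W_[...,1]+.21)<.06)&(W_[...,2]>.075)
    P=W_[m]; c=P.mean(0); u=np.linalg.svd(P-c)[2][0]; u*=np.sign(u[0]); print(n,len(P),c.round(3),u.round(3),np.degrees(np.arctan2(u[1],u[0])),np.degrees(np.arcsin(u[2])),((P-c)@u).min(),((P-c)@u).max())
# rack strip
m=(np.abs(W[...,0]-.5)<.3)&(np.abs(W[...,1]-.22)<.2)&(W[...,2]>.03)&(W[...,2]<.09)
for lo,hi in((.06,.16),(.17,.265),(.27,.37)):
    k=m&(W[...,1]>lo)&(W[...,1]<hi); P=W[k][:,:2]; c=P.mean(0); u=np.linalg.svd(P-c)[2][0]; print(len(P),c.round(3),u.round(3))
E
```

```text
[[ 0.256  0.926  0.278]
 [ 0.967 -0.245 -0.075]
 [-0.001  0.288 -0.958]]
top 550 [ 0.524 -0.214  0.119] [ 0.85  -0.014  0.526] -0.9443335802081883 31.743862457213552 -0.08406911234637683 0.0733008243866157
side 1233 [ 0.525 -0.222  0.116] [ 0.865 -0.014  0.502] -0.9163243196819227 30.118447662006353 -0.08498780960279623 0.06956269552828019
446 [0.537 0.135] [-0.998 -0.055]
724 [0.611 0.212] [-0.993  0.12 ]
89 [0.491 0.313] [-1.    -0.014]
```

```bash
python3 -m crank '{"claw":[100,100,100,100,100,100,100,100,100,100,100],"dp":[[-40,-9,-2],[-80,-18,-4],[-120,-27,-6],[-160,-35,-8],[-200,-43,-10],[-240,-52,-12],[-280,-61,-14],[-320,-70,-16],[-355,-78,-18],[-380,-87,-20],[-380,-87,-20]],"twist":[[0,0,0],[0,0,0.05],[0,0,0.1],[0,0,0.15],[0,0,0.2],[0,0,0.25],[0,0,0.25],[0,0,0.25],[0,0,0.25],[0,0,0.25],[0,0,0.25]]}'; python3 - <<'E'
from h import *
import pickle
c=capture("wrist"); save(c,"w1.png"); pickle.dump(c,open("w1.pkl","wb"))
s=env.state(); print(s["time_s"],s["tcp_pos"],R.from_quat(s["tcp_rot"]).as_matrix().round(3))
for t in ["clip_free","clip_seat","rack","clip_a"]:
    for r in recognise("wrist",t)[:3]: print(t,np.round(r["location"]),round(r["score"],2),px2w(c,*r["location"]).round(3))
E
```

```text
time_s: 2.75
tcp_pos: [0.482, 0.3244, 0.27]
tcp_rot: [0.253, 0.967, -0.0, 0.0]
force: [-0.1, 0.2, 0.1]
finger_gap: 0.0856
2.8 [0.48051293 0.32519364 0.26995658] [[-0.872  0.489 -0.   ]
 [ 0.489  0.872 -0.   ]
 [ 0.    -0.    -1.   ]]
clip_free [275. 191.] 0.81 [0.493 0.311 0.01 ]
clip_seat [280. 191.] 0.68 [0.496 0.317 0.01 ]
clip_seat [ 17. 271.] 0.49 [ 0.419 -0.03   0.025]
rack [242. 204.] 0.66 [0.487 0.266 0.006]
clip_a [223. 246.] 0.96 [0.51  0.234 0.059]
clip_a [150. 257.] 0.62 [0.482 0.15  0.053]
```

View pics/w1.png

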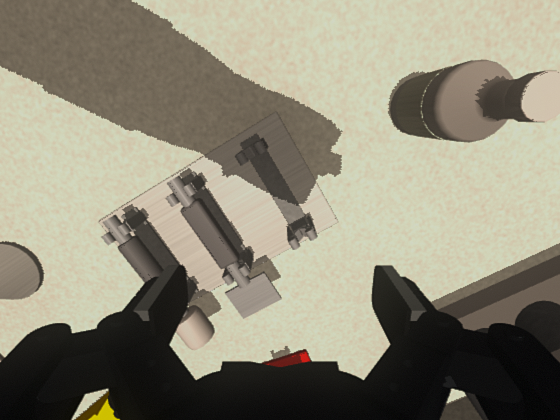

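```bash
python3 - <<'E'
from h import *
import pickle
c=pickle.load(open("w1.pkl","rb"));W=cloud(c)
im=np.zeros((420,560,3),np.uint8); z=np.nan_to_num(W[...,2]); 
im=cv2.applyColorMap(np.clip(z*255/.1,0,255).astype(np.uint8),cv2.COLORMAP_JET); cv2.imwrite("pics/w1z.png",im)
# jaws of empty place: z>0.03 near
m=(z>.03)&(z<.09)&(np.abs(W[...,0]-.495)<.09)&(np.abs(W[...,1]-.318)<.035)
n,l,st,ce=cv2.connectedComponentsWithStats(m.astype(np.uint8))
for i in range(1,n):
    if st[i,4]>30:
        P=W[l==i]; print(st[i],P.mean(0).round(4),P.min(0).round(4),P.max(0).round(4))
# strip lines
for nm,lo,hi in(("scraper",.185,.265),("bottle",.09,.175)):
    m=(z>.052)&(z<.075)&(W[...,0]<.55)&(W[...,0]>.43)&(W[...,1]>lo)&(W[...,1]<hi)
    P=W[m];cc=P.mean(0);u=np.linalg.svd(P[:,:2]-cc[:2],full_matrices=False)[2][0];print(nm,len(P),cc.round(4),u)
m=(z>.003)&(z<.009)&(np.abs(W[...,0]-.49)<.12)&(W[...,1]<.42)&(W[...,1]>.05)
k=cv2.morphologyEx(m.astype(np.uint8),cv2.MORPH_OPEN,np.ones((5,5)))>0
P=W[k];print(cv2.minAreaRect(P[:,:2].astype(np.float32)))
E
```

```text
[235 139  33  27 390] [0.4346 0.3162 0.0526] [0.4286 0.2996 0.0306] [0.441 0.332 0.063]
[287 220  31  30 454] [0.5449 0.3181 0.0499] [0.5402 0.3013 0.0302] [0.5531 0.334  0.0631]
scraper 2332 [0.4873 0.2283 0.0583] [0.99983235 0.0183103 ]
bottle 1342 [0.4652 0.14   0.0593] [0.9978424  0.06565471]
((0.4920750856399536, 0.23982273042201996), (0.15962862968444824, 0.2434874027967453), 1.0367431640625)
```

The wrist picture shows the empty clips at about (252,150) and (300,228). That puts clip_seat near (0.491, 0.317) with a yaw of about 1°, and the jaw tops at 0.063 m match the expected height. Next I'll move to the brush and turn the wrist half round, which keeps joint 6 in range.

```bash
python3 -m crank '{"claw":[100,100,100,100,100,100,100,100,100,100,100,100,100,100,100,100,100,100,100],"dp":[[-11,-28,-2],[-22,-57,-4],[-32,-85,-6],[-43,-113,-8],[-54,-142,-10],[-65,-170,-12],[-75,-198,-14],[-86,-227,-16],[-97,-255,-18],[-108,-283,-20],[-118,-312,-22],[-129,-340,-24],[-140,-368,-26],[-151,-397,-28],[-162,-425,-30],[-172,-453,-30],[-183,-482,-30],[-194,-510,-30],[-194,-510,-30]],"twist":[[0,0,0.147],[0,0,0.294],[0,0,0.44],[0,0,0.587],[0,0,0.733],[0,0,0.88],[0,0,1.027],[0,0,1.173],[0,0,1.32],[0,0,1.467],[0,0,1.613],[0,0,1.76],[0,0,1.907],[0,0,2.053],[0,0,2.2],[0,0,2.347],[0,0,2.493],[0,0,2.64],[0,0,2.64]]}'; python3 - <<'E'
from h import *
import pickle
c=capture("wrist"); save(c,"w2.png"); pickle.dump(c,open("w2.pkl","wb"))
s=env.state(); print(s["time_s"],s["tcp_pos"],R.from_quat(s["tcp_rot"]).as_matrix().round(3),s["qpos"].round(2),c["position"])
for t in ["brush_mid","brush_head","dock","press_l"]:
    for r in recognise("wrist",t)[:3]: print(t,np.round(r["location"]),round(r["score"],2),px2w(c,*r["location"]).round(3))
E
```

```text
time_s: 4.9
tcp_pos: [0.4002, -0.2154, 0.3003]
tcp_rot: [1.0, -0.007, 0.0, 0.0]
force: [0.8, 0.2, -0.2]
finger_gap: 0.0857
4.95 [ 0.40017822 -0.21410231  0.30029389] [[ 1.    -0.008 -0.   ]
 [-0.008 -1.     0.   ]
 [-0.    -0.    -1.   ]] [-0.49  0.1  -0.06  1.41 -0.    2.66] [ 0.47325516 -0.2160181   0.42358928]
brush_mid [273.  81.] 0.91 [ 0.504 -0.211  0.119]
brush_head [277.  80.] 0.88 [ 0.505 -0.215  0.119]
dock [287.  55.] 0.94 [ 0.525 -0.224  0.12 ]
dock [334. 255.] 0.94 [ 0.324 -0.276  0.1  ]
press_l [258.  97.] 0.85 [ 0.491 -0.197  0.107]
press_l [295.  98.] 0.65 [ 0.49  -0.232  0.106]
```

View pics/w2.png

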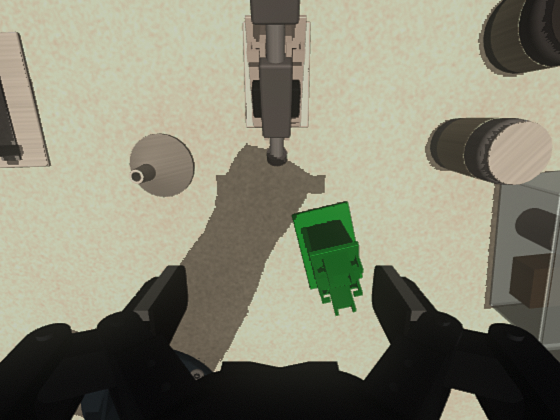

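```bash
python3 - <<'E'
from h import *
import pickle
c=pickle.load(open("w2.pkl","rb"));W=cloud(c)
I=c["image"].astype(int)
g=(I[...,1]>1.5*I[...,0])&(I[...,1]>1.5*I[...,2])&(I[...,1]>30)&(W[...,2]>.01)
P=W[g];print("green",P.min(0).round(3),P.max(0).round(3))
for lo in np.arange(.2,.4,.02):
    Q=P[(P[:,0]>=lo)&(P[:,0]<lo+.02)]
    if len(Q)>5: print(round(lo,2),len(Q),Q[:,1].min().round(3),Q[:,1].max().round(3),Q[:,2].max().round(3))
# camera in tool frame
s=env.state();T=R.from_quat(s["tcp_rot"]);print("cam in tool",T.inv().apply(np.array(c["position"])-s["tcp_pos"]).round(4))
# block top face
r=slice(66,136);cc=slice(258,292)
Q=W[70:132,262:290].reshape(-1,3);Q=Q[~np.isnan(Q[:,2])]
ctr=Q.mean(0);n=np.linalg.svd(Q-ctr,full_matrices=False)[2][2];n*=np.sign(n[2]);print("plane",ctr,n,"res",np.std((Q-ctr)@n),"slope",np.degrees(np.arccos(n[2])), np.degrees(np.arctan2(-n[1],-n[0])))
# pixels on the plane: extent of block
yaw=0
d=np.abs((W-ctr)@n)<.0025
m=d&(np.abs(W[...,1]+.214)<.03)&(W[...,2]>.07)
m=cv2.morphologyEx(m.astype(np.uint8),cv2.MORPH_OPEN,np.ones((5,5)))
k,l,st,ce=cv2.connectedComponentsWithStats(m)
for i in range(1,k):
    if st[i,4]>200:
        P=W[l==i];ex=np.cross([0,1,0],n);ex/=np.linalg.norm(ex);ey=np.cross(n,ex)
        uv=np.stack([(P-ctr)@ex,(P-ctr)@ey],1).astype(np.float32);rc=cv2.minAreaRect(uv);print(st[i],rc,"ctr",ctr+rc[0][0]*ex+rc[0][1]*ey, "minus12:",ctr+rc[0][0]*ex+rc[0][1]*ey-.012*n)
E
```

```text
green [ 0.223 -0.321  0.01 ] [ 0.351 -0.248  0.126]
0.22 176 -0.312 -0.272 0.072
0.24 579 -0.321 -0.265 0.066
0.26 163 -0.319 -0.259 0.066
0.28 148 -0.31 -0.255 0.123
0.3 867 -0.308 -0.25 0.126
0.32 1572 -0.305 -0.248 0.112
cam in tool [ 0.0727  0.0031 -0.1231]
plane [ 0.48732781 -0.2132469   0.10695608] [-0.58921208  0.01319045  0.80787075] res 0.0006506000129022047 slope 36.111583890485214 -1.2824434645827425
[ 259   65   34   73 2200] ((-0.004211399704217911, -0.00016106199473142624), (0.029381409287452698, 0.07933325320482254), 89.68534851074219) ctr [ 0.48392399 -0.21340795  0.10447618] minus12: [ 0.49099454 -0.21356624  0.09478173]
```

```bash
python3 -m crank '{"claw":[100,100,100,100,100,100,100,100,100,100,100,100,100,100,100,100,100,100,100,100],"dp":[[0,0,0],[0,0,0],[0,0,0],[0,0,0],[0,0,0],[0,0,0],[0,0,0],[0,0,0],[0,0,0],[0,0,0],[0,0,0],[0,0,0],[0,0,0],[0,0,0],[0,0,0],[0,0,0],[0,0,0],[0,0,0],[0,0,0],[0,0,0]],"twist":[[0,0,-0.148],[0,0,-0.296],[0,0,-0.444],[0,0,-0.592],[0,0,-0.74],[0,0,-0.888],[0,0,-1.036],[0,0,-1.184],[0,0,-1.332],[0,0,-1.48],[0,0,-1.628],[0,0,-1.776],[0,0,-1.924],[0,0,-2.072],[0,0,-2.22],[0,0,-2.368],[0,0,-2.516],[0,0,-2.664],[0,0,-2.812],[0,0,-2.96]]}'; cat > plan.py <<'E'
from h import *
def brushR(yaw,slope):
    # tool x=-bx, y=by, z=-bz
    B=(R.from_euler('z',yaw,degrees=True)*R.from_euler('y',-slope,degrees=True)).as_matrix()
    return R.from_matrix(np.stack([-B[:,0],B[:,1],-B[:,2]],1)),B
def rows(P0,R0,P1,R1):
    return (R0.inv().apply(np.array(P1)-np.array(P0))*1000).round(1),(R0.inv()*R1).as_rotvec().round(4)
E
python3 - <<'E'
from plan import *
s=env.state(); P0=s["tcp_pos"];R0=R.from_quat(s["tcp_rot"]); print(s["time_s"],P0,R0.as_matrix().round(4),s["qpos"].round(3))
T,B=brushR(-0.8,36); mid=np.array([.491,-.2136,.095])
for h in (.13,.1,0): print(h,rows(P0,R0,mid+B[:,2]*h,T))
E
```

```text
time_s: 7.15
tcp_pos: [0.4006, -0.2127, 0.3005]
tcp_rot: [0.09, 0.996, -0.0, 0.0]
force: [0.3, -0.3, 0.5]
finger_gap: 0.0854
7.15 [ 0.40063994 -0.21266313  0.30046406] [[-9.839e-01  1.789e-01  1.000e-04]
 [ 1.789e-01  9.839e-01 -1.000e-04]
 [-2.000e-04 -0.000e+00 -1.000e+00]] [-0.488  0.102 -0.055  1.413  0.    -0.308]
0.13 (array([-13.7,   2.6, 100.3]), array([-0.0522, -0.6267, -0.1604]))
0.1 (array([-31.1,   5.5, 124.6]), array([-0.0522, -0.6267, -0.1604]))
0 (array([-89. ,  15.3, 205.5]), array([-0.0522, -0.6267, -0.1604]))
```

```bash
python3 -m crank '{"claw":[100,100,100,100,100,100,100],"dp":[[-5,1,20],[-10,2,41],[-15,3,62],[-20,4,83],[-26,5,104],[-31,5.5,124.5],[-31,5.5,124.5]],"twist":[[-0.009,-0.104,-0.027],[-0.017,-0.209,-0.053],[-0.026,-0.313,-0.08],[-0.035,-0.418,-0.107],[-0.044,-0.522,-0.134],[-0.052,-0.627,-0.16],[-0.052,-0.627,-0.16]]}'; python3 - <<'E'
from plan import *
import pickle
c=capture("wrist"); save(c,"w3.png"); pickle.dump(c,open("w3.pkl","wb"))
s=env.state(); P0=s["tcp_pos"];R0=R.from_quat(s["tcp_rot"]); print(s["time_s"],P0,s["qpos"].round(3))
T,B=brushR(-0.8,36); mid=np.array([.491,-.2136,.095])
print(rows(P0,R0,mid,T))
W=cloud(c)
for t in ["brush_mid","brush_head","press_l","dock"]:
    for r in recognise("wrist",t)[:2]: print(t,np.round(r["location"]),round(r["score"],2),(B.T@(px2w(c,*r["location"])-mid)).round(4))
L=(W-mid)@B
m=(np.abs(L[...,2]-.012)<.003)&(np.abs(L[...,1])<.03)&(np.abs(L[...,0])<.055)
m=cv2.morphologyEx(m.astype(np.uint8),cv2.MORPH_OPEN,np.ones((5,5)))>0
print(m.sum(),cv2.minAreaRect(L[m][:,:2].astype(np.float32)),L[m][:,2].mean())
E
```

```text
time_s: 7.85
tcp_pos: [0.4271, -0.21, 0.1702]
tcp_rot: [0.011, 0.952, -0.001, 0.306]
force: [-1.1, 0.2, -0.7]
finger_gap: 0.0854
7.9 [ 0.4292527  -0.21199191  0.1733783 ] [-0.674 -0.092 -0.795  0.35   0.363 -0.552]
(array([-4.5, -0.4, 99.7]), array([-0.0028, -0.006 , -0.0097]))
brush_mid [430. 252.] 0.74 [ 0.0736  0.1814 -0.1248]
brush_mid [278. 240.] 0.59 [0.0032 0.0021 0.0118]
brush_head [278. 243.] 0.85 [0.0049 0.002  0.012 ]
press_l [248. 231.] 0.79 [-0.0032 -0.0195  0.0087]
press_l [305. 230.] 0.77 [-0.0035  0.0213  0.0086]
dock [30.  2.] 0.94 [-0.12   -0.0834  0.0958]
dock [290. 158.] 0.89 [-0.0523  0.0108 -0.0116]
4227 ((-0.0008494257926940918, 0.000621037557721138), (0.0792425274848938, 0.029610497877001762), 0.3249048888683319) 0.011680781688774391
```

View pics/w3.png

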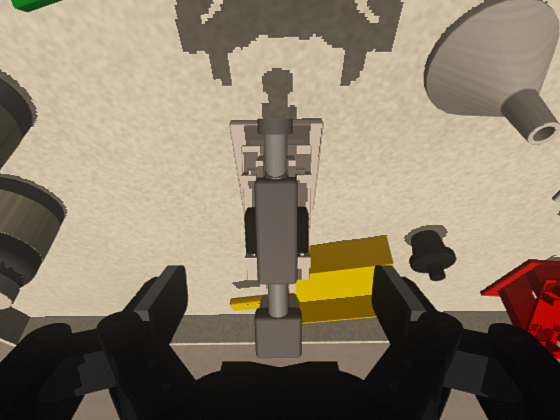

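```bash
python3 -m crank '{"claw":[100,100,100,100,100,100,100,100],"dp":[[0.5,0.5,20],[0.8,0.6,40],[0.8,0.6,60],[0.8,0.6,80],[0.8,0.6,92],[0.8,0.6,101],[0.8,0.6,101],[0.8,0.6,101]],"twist":[[0,0,-0.005],[0,0,-0.005],[0,0,-0.005],[0,0,-0.005],[0,0,-0.005],[0,0,-0.005],[0,0,-0.005],[0,0,-0.005]]}'; python3 - <<'E'
from plan import *
import pickle
c=capture("wrist"); save(c,"w4.png"); pickle.dump(c,open("w4.pkl","wb"))
s=env.state(); P0=s["tcp_pos"];R0=R.from_quat(s["tcp_rot"]); print(s["time_s"],P0,s["qpos"].round(3),s["force"])
T,B=brushR(-0.5,36); mid=np.array([.4903,-.2130,.0945])
print(rows(P0,R0,mid,T))
E
```

```text
time_s: 8.9
tcp_pos: [0.4912, -0.2152, 0.0942]
tcp_rot: [0.008, 0.951, -0.005, 0.309]
force: [-0.7, 0.0, -1.2]
finger_gap: 0.085
8.95 [ 0.49104256 -0.21519256  0.0943974 ] [-0.581  0.129 -0.861  0.027  0.316 -0.472] [ 0.30820436  0.22356676 -0.14070861]
(array([ 0.6,  2.2, -0.6]), array([-0.0089,  0.0006, -0.0064]))
```

View pics/w4.png

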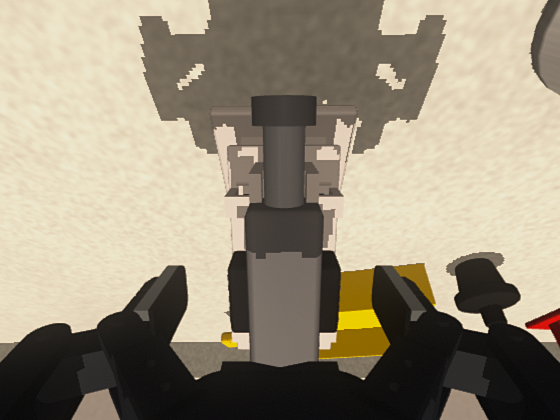

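```bash
python3 -m crank '{"claw":[100,100,60,30,10,0,0,0,0,0,0,0],"dp":[[0.3,1,0],[0.6,2,0],[0.6,2,0],[0.6,2,0],[0.6,2,0],[0.6,2,0],[0.6,2,0],[0.6,2,0],[0.6,2,0],[0.6,2,0],[0.6,2,0],[0.6,2,0]],"twist":[[0,0,0],[-0.008,0,-0.006],[-0.008,0,-0.006],[-0.008,0,-0.006],[-0.008,0,-0.006],[-0.008,0,-0.006],[-0.008,0,-0.006],[-0.008,0,-0.006],[-0.008,0,-0.006],[-0.008,0,-0.006],[-0.008,0,-0.006],[-0.008,0,-0.006]]}' 50; python3 - <<'E'
from plan import *
c=capture("wrist"); save(c,"w5.png")
s=env.state(); print(s["time_s"],s["tcp_pos"],s["force"],s["ft_torque"],s["finger_gap"])
E
```

```text
time_s: 10.15
tcp_pos: [0.49, -0.2132, 0.0937]
tcp_rot: [0.005, 0.951, -0.002, 0.309]
force: [-7.8, -0.8, 7.9]
finger_gap: 0.0304
10.2 [ 0.49002153 -0.21319231  0.09364878] [-7.19167915 -0.2189101   9.23894901] [-0.10081595  0.66886024 -0.03356318] 0.03052583979880288
```

View pics/w5.png

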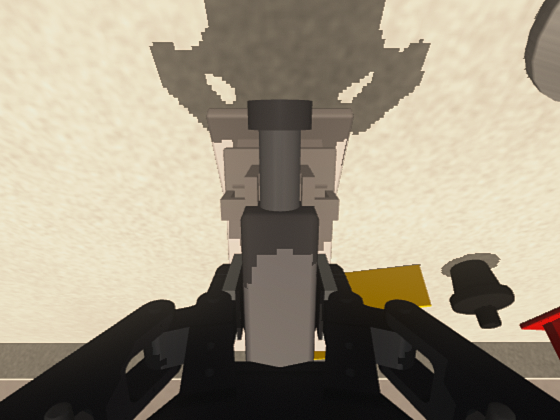

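```bash
python3 -m crank '{"claw":[0,0,0,0,0,0,0,0,0],"dp":[[0,0,-4],[0,0,-9],[0,0,-16],[0,0,-25],[0,0,-35],[0,0,-45],[0,0,-55],[0,0,-65],[0,0,-65]],"twist":[[0,0,0],[0,0,0],[0,0,0],[0,0,0],[0,0,0],[0,0,0],[0,0,0],[0,0,0],[0,0,0]]}' 50; python3 - <<'E'
from plan import *
c=capture("wrist"); save(c,"w6.png")
d=capture("side"); save(d,"s6.png")
a=cv2.imread("pics/w6.png"); b=cv2.imread("pics/s6.png")
cv2.imwrite("pics/j6.png",cv2.hconcat([cv2.resize(a,(400,300)),cv2.resize(b[180:330,230:380],(400,400),interpolation=2)[:300]]))
s=env.state(); print(s["time_s"],s["tcp_pos"],s["force"],s["ft_torque"],s["finger_gap"])
E
```

```text
time_s: 11.1
tcp_pos: [0.4514, -0.2128, 0.1471]
tcp_rot: [0.005, 0.951, -0.002, 0.31]
force: [-0.1, 0.4, -2.3]
finger_gap: 0.0303
11.2 [ 0.45175891 -0.21270053  0.14617499] [ 0.17307876  0.28773218 -1.26859667] [-0.01461699  0.7555828   0.02496507] 0.03026911831682352
```

View pics/j6.png

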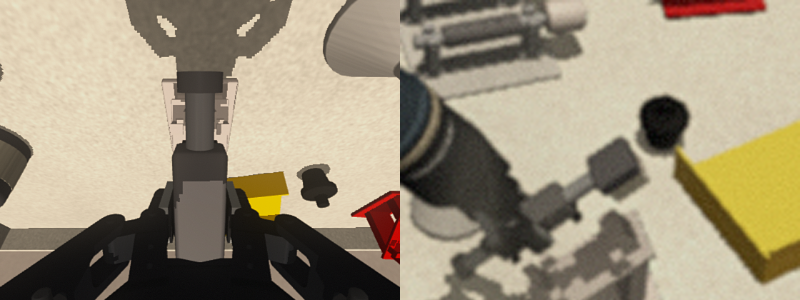

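```bash
python3 - <<'E'
from plan import *
s=env.state(); P0=s["tcp_pos"];R0=R.from_quat(s["tcp_rot"])
T,B=brushR(1.0,0)
for P in ([.45,-.2127,.24],[.40,.0,.26],[.46,.317,.20],[.491,.317,.2]): print(P,rows(P0,R0,P,T))
E
```

```text
[0.45, -0.2127, 0.24] (array([-53.8,  -0.1, -76.9]), array([-0.0092,  0.6288, -0.0265]))
[0.4, 0.0, 0.26] (array([ -23.4,  212.1, -123.9]), array([-0.0092,  0.6288, -0.0265]))
[0.46, 0.317, 0.2] (array([-34.1, 529.7, -42.1]), array([-0.0092,  0.6288, -0.0265]))
[0.491, 0.317, 0.2] (array([-59.2, 530. , -23.9]), array([-0.0092,  0.6288, -0.0265]))
```

```bash
python3 -m crank '{"claw":[0,0,0,0,0,0,0,0,0,0,0,0,0,0,0,0,0,0,0,0],"dp":[[-13,0,-19],[-27,0,-38],[-40,0,-58],[-54,15,-77],[-54,45,-76],[-54,85,-73],[-55,125,-69],[-55,165,-65],[-55,205,-61],[-56,245,-57],[-56,285,-53],[-56,325,-49],[-57,365,-45],[-57,400,-41],[-58,435,-37],[-58,467,-33],[-59,495,-29],[-59,515,-26],[-59,530,-24],[-59,530,-24]],"twist":[[0,0,0],[0,0,0],[0,0.03,0],[0,0.07,0],[-0.001,0.12,-0.004],[-0.002,0.17,-0.007],[-0.003,0.22,-0.01],[-0.004,0.27,-0.012],[-0.005,0.32,-0.014],[-0.006,0.37,-0.016],[-0.007,0.42,-0.018],[-0.008,0.47,-0.02],[-0.009,0.52,-0.022],[-0.009,0.57,-0.024],[-0.009,0.61,-0.026],[-0.009,0.629,-0.026],[-0.009,0.629,-0.026],[-0.009,0.629,-0.026],[-0.009,0.629,-0.026],[-0.009,0.629,-0.026]]}' 50; python3 - <<'E'
from plan import *
import pickle
c=capture("wrist"); save(c,"w7.png"); pickle.dump(c,open("w7.pkl","wb"))
d=capture("side"); save(d,"s7.png"); pickle.dump(d,open("s7.pkl","wb"))
s=env.state(); print(s["time_s"],s["tcp_pos"],R.from_quat(s["tcp_rot"]).as_matrix().round(4),s["force"],s["ft_torque"],s["finger_gap"],s["qpos"].round(2))
b=cv2.imread("pics/s7.png");cv2.imwrite("pics/s7c.png",cv2.resize(b[100:220,190:310],(600,600),interpolation=2))
E
```

```text
time_s: 13.2
tcp_pos: [0.4906, 0.3184, 0.1992]
tcp_rot: [-0.009, 1.0, 0.0, -0.001]
force: [0.2, -0.3, -1.2]
finger_gap: 0.0302
13.3 [0.49050386 0.31661493 0.1998135 ] [[-9.998e-01 -1.750e-02 -9.000e-04]
 [-1.750e-02  9.998e-01 -2.000e-04]
 [ 1.000e-03 -2.000e-04 -1.000e+00]] [-1.03796696  0.44452537 -1.87924609] [ 0.00042791  0.04899653 -0.01077338] 0.030094209275387085 [0.57 0.36 0.03 1.24 0.   0.56]
```

View pics/w7.png

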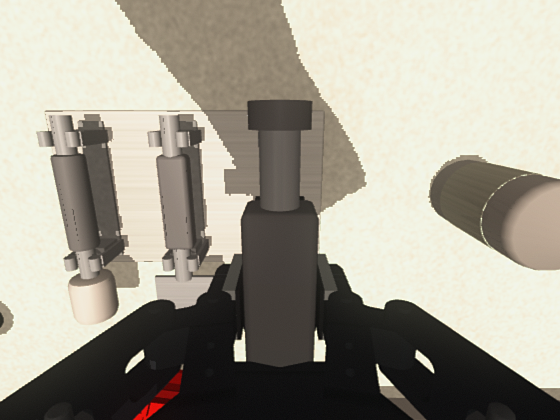

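View pics/s7c.png

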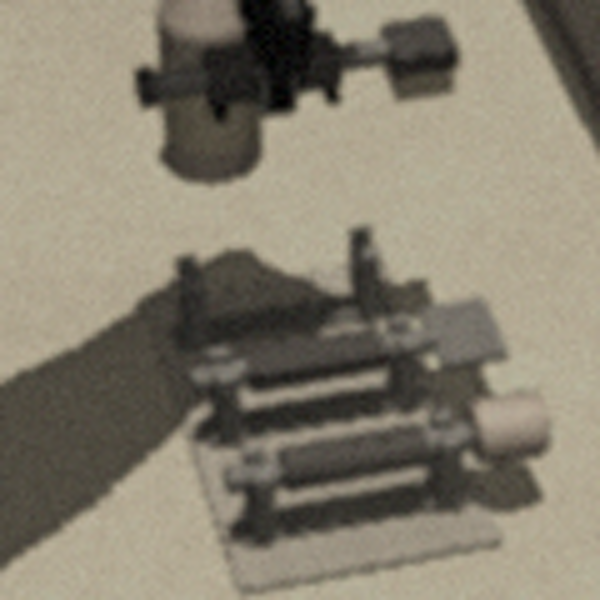

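```bash
python3 - <<'E'
from plan import *
import pickle
c=pickle.load(open("w7.pkl","rb"));W=cloud(c)
s=env.state();T=R.from_quat(s["tcp_rot"]).as_matrix();P0=s["tcp_pos"]
L=(W-P0)@T
L[...,0]*=-1;L[...,2]*=-1   # brush-like axes
for nm,r0,r1,c0,c1 in(("block",215,355,250,312),("neck",140,195,262,298),("knob",104,126,252,308)):
    Q=L[r0:r1,c0:c1].reshape(-1,3);Q=Q[(np.abs(Q[:,1])<.022)&(Q[:,2]>-.03)&(Q[:,2]<.03)]
    print(nm,len(Q),Q.min(0).round(4),Q.max(0).round(4),np.median(Q,0).round(4))
    if nm=="block":
        q=Q[Q[:,2]>.008]; A=np.c_[q[:,:2],np.ones(len(q))];k=np.linalg.lstsq(A,q[:,2],rcond=None)[0];print("plane slope x,y deg",np.degrees(k[:2]),k[2])
        print(cv2.minAreaRect(q[:,:2].astype(np.float32)))
    # silhouette mid per x
    for xs in np.linspace(Q[:,0].min(),Q[:,0].max(),5)[1:4]:
        q=Q[np.abs(Q[:,0]-xs)<.002]; print("  x",xs.round(3),"ymid",((q[:,1].min()+q[:,1].max())/2).round(4),"w",np.ptp(q[:,1]).round(4),"ztop",q[:,2].max().round(4))
# neighbours in world
Y=W
for f1 in ("w1.pkl","w7.pkl"):
    Y=cloud(pickle.load(open(f1,"rb")))
    for nm,lo,hi in(("scraper",.20,.26),("bottle",.11,.17)):
        out=[]
        for xs in np.arange(.46,.521,.015):
            m=(np.abs(Y[...,0]-xs)<.004)&(Y[...,1]>lo)&(Y[...,1]<hi)&(Y[...,2]>.045)&(Y[...,2]<.075)
            q=Y[m]
            if len(q)>8: out.append((xs.round(3),((q[:,1].min()+q[:,1].max())/2).round(4),np.ptp(q[:,1]).round(4),q[:,2].max().round(4)))
        print(f1,nm,out)
E
```

```text
block 8639 [-0.0383 -0.0107  0.009 ] [0.025  0.0155 0.0133] [-0.0094  0.0025  0.0113]
plane slope x,y deg [ 0.01830668 -0.2195803 ] 0.011268331920293646
((-0.006619870662689209, 0.0022431090474128723), (0.06331843137741089, 0.0262144785374403), 0.32672247290611267)
  x -0.022 ymid 0.0022 w 0.0237 ztop 0.013
  x -0.007 ymid 0.0024 w 0.0246 ztop 0.0129
  x 0.009 ymid 0.0024 w 0.0254 ztop 0.0127
neck 1976 [-0.0652 -0.0049  0.0022] [-0.0442  0.0087  0.0088] [-0.0553  0.0017  0.0065]
  x -0.06 ymid 0.0019 w 0.0131 ztop 0.0084
  x -0.055 ymid 0.0019 w 0.0133 ztop 0.0085
  x -0.049 ymid 0.0019 w 0.0136 ztop 0.0088
knob 1225 [-0.0774 -0.008   0.0051] [-0.0703  0.0117  0.0131] [-0.074   0.0017  0.0103]
  x -0.076 ymid 0.0019 w 0.0195 ztop 0.0125
  x -0.074 ymid 0.0018 w 0.0196 ztop 0.0131
  x -0.072 ymid 0.0019 w 0.0197 ztop 0.0131
w1.pkl scraper [(np.float64(0.46), np.float64(0.227), np.float64(0.0251), np.float64(0.061)), (np.float64(0.475), np.float64(0.2273), np.float64(0.0249), np.float64(0.0608)), (np.float64(0.49), np.float64(0.2273), np.float64(0.0249), np.float64(0.0608)), (np.float6
[... 619 characters left out ...]
), np.float64(0.0262), np.float64(0.0603)), (np.float64(0.49), np.float64(0.2271), np.float64(0.0257), np.float64(0.0607)), (np.float64(0.505), np.float64(0.2273), np.float64(0.0259), np.float64(0.0604)), (np.float64(0.52), np.float64(0.2275), np.float64(0.0263), np.float64(0.0608))]
w7.pkl bottle [(np.float64(0.46), np.float64(0.1386), np.float64(0.0227), np.float64(0.0642)), (np.float64(0.475), np.float64(0.1387), np.float64(0.0222), np.float64(0.0638)), (np.float64(0.49), np.float64(0.1389), np.float64(0.0232), np.float64(0.0638)), (np.float64(0.505), np.float64(0.1393), np.float64(0.022), np.float64(0.0641)), (np.float64(0.52), np.float64(0.1392), np.float64(0.0227), np.float64(0.0638))]
```

```bash
python3 -m crank '{"claw":[0,0,0,0,0,0,0,0],"dp":[[0,-1,25],[0,-1.6,50],[0,-1.6,75],[0,-1.6,100],[0,-1.6,115],[0,-1.6,126],[0,-1.6,132],[0,-1.6,132]],"twist":[[0,0,0],[0,0,0],[0,0,0],[0,0,0],[0,0,0],[0,0,0],[0,0,0],[0,0,0]]}' 70; python3 - <<'E'
from plan import *
import pickle
c=capture("wrist"); save(c,"w8.png"); pickle.dump(c,open("w8.pkl","wb"))
d=capture("side"); save(d,"s8.png"); pickle.dump(d,open("s8.pkl","wb"))
s=env.state(); print(s["time_s"],s["tcp_pos"],s["force"],s["ft_torque"],s["finger_gap"])
b=cv2.imread("pics/s8.png");cv2.imwrite("pics/s8c.png",cv2.resize(b[110:220,190:320],(780,600),interpolation=2))
E
```

```text
time_s: 14.1
tcp_pos: [0.4906, 0.315, 0.0678]
tcp_rot: [-0.008, 1.0, 0.0, -0.0]
force: [-0.1, 0.6, -1.4]
finger_gap: 0.0295
14.2 [0.49113008 0.3155425  0.06872626] [ 1.04224911 -0.5141336  -1.0305081 ] [ 0.00404385  0.02175356 -0.0017118 ] 0.029204490913825213
```

View pics/w8.png

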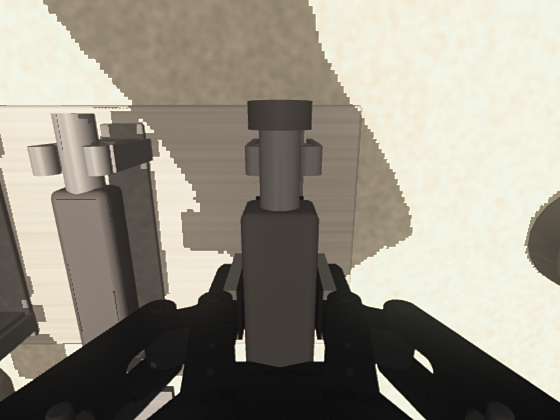

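View pics/s8c.png

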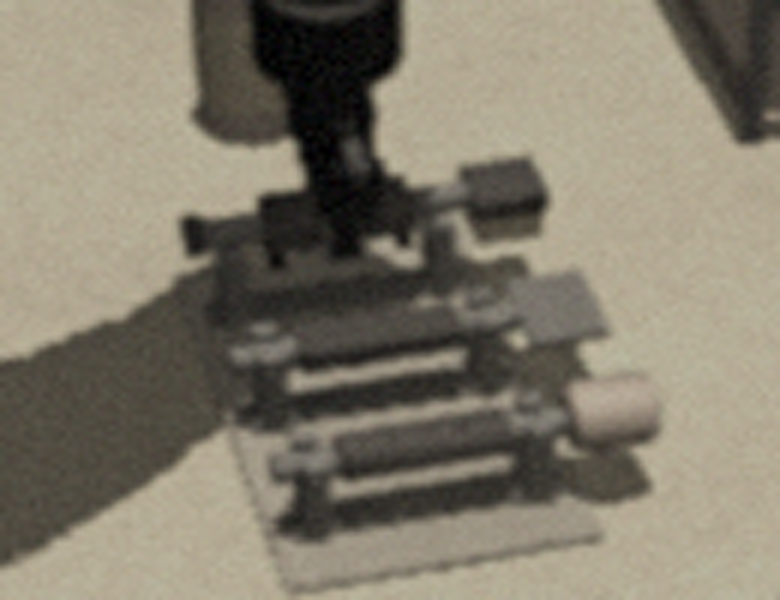

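```bash
python3 - <<'E'
from plan import *
import pickle
a=cv2.imread("pics/w8.png");cv2.imwrite("pics/w8c.png",cv2.resize(a[90:220,220:350],(600,600),interpolation=0))
c=pickle.load(open("w8.pkl","rb"));W=cloud(c)
for r in (146,152,158,164,170):
    print(r,[ (u,int(W[r,u,2]*1e4)/10,round(W[r,u,1]*1e3,1)) for u in range(242,326,3)])
print(W[100:200:4,255,0].round(4))
E
```

```text
146 [(242, 5.1, np.float64(292.4)), (245, 57.9, np.float64(299.8)), (248, 59.6, np.float64(301.2)), (251, 60.2, np.float64(302.5)), (254, 60.2, np.float64(303.7)), (257, 59.5, np.float64(304.9)), (260, 71.1, np.float64(306.8)), (263, 72.7, np.float64(308.0)), (266, 74.3, np.float64(309.2)), (269, 73.6, np.float64(310.2)), (272, 74.7, np.float64(311.4)), (275, 75.6, np.float64(312.5)), (278, 74.9, np.float64(313.5)), (281, 76.3, np.float64(314.6)), (284, 74.9, np.float64(315.7)), (287, 75.6, np.float64(316.8)), (290, 75.1, np.float64(317.9)), (293, 73.8, np.float64(319.0)), (296, 72.5, np.float64(320.2)), (299, 70.8, np.float64(321.4)), (302, 60.4, np.float64(323.3)), (305, 60.4, np.float64(324.5)), (308, 62.1, np.float64(325.6)), (311, 61.1, np.float64(326.9)), (314, 60.1, np.float64(328.2)), (317, 62.4, np.float64(329.1)), (320, 59.3, np.float64(330.7)), (323, 5.4, np.float64(339.3))]
152 [(242, 6.2, np.float64(292.5)), (245, 57.5, np.float64(299.7)), (248, 60.1, np.float64(301.2)), (251, 60.7, np.float64(302.5)), (254, 62.3, np.float64(303.8)), (257, 62.5, np.float64(305.1)), (260,
[... 2872 characters left out ...]
4(312.6)), (278, 75.5, np.float64(313.7)), (281, 74.5, np.float64(314.8)), (284, 76.3, np.float64(315.9)), (287, 76.0, np.float64(317.0)), (290, 74.5, np.float64(318.1)), (293, 74.1, np.float64(319.3)), (296, 72.5, np.float64(320.5)), (299, 69.7, np.float64(321.8)), (302, 60.3, np.float64(323.6)), (305, 60.8, np.float64(324.9)), (308, 60.7, np.float64(326.1)), (311, 60.8, np.float64(327.3)), (314, 61.6, np.float64(328.5)), (317, 61.1, np.float64(329.8)), (320, 58.6, np.float64(331.4)), (323, 6.3, np.float64(340.0))]
[0.412  0.4133 0.4146 0.416  0.4173 0.4186 0.42   0.4213 0.4259 0.4281
 0.4289 0.4293 0.4297 0.4312 0.4329 0.4345 0.4361 0.4376 0.4394 0.4515
 0.4536 0.4559 0.4584 0.4612 0.4634]
```

View pics/w8c.png

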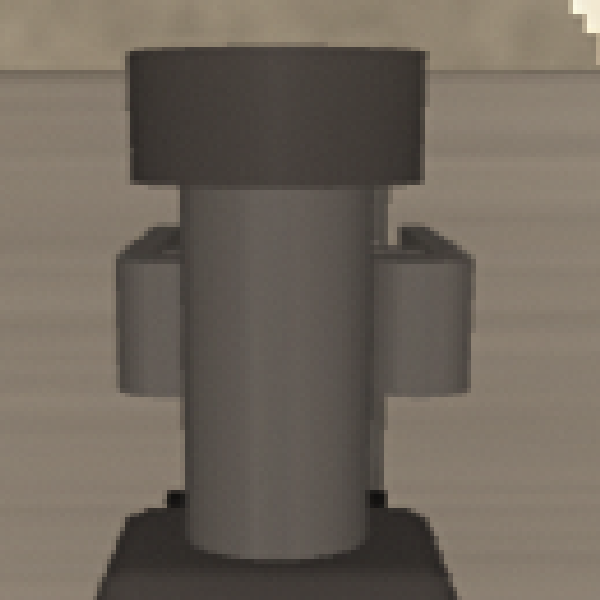

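```bash
python3 -m crank '{"claw":[0,0,0,0,0,0,0,0,0,0],"dp":[[0.5,0.7,0],[1,1.2,2],[1,1.2,5],[1,1.2,8],[1,1.2,11],[1,1.2,14],[1,1.2,16.5],[1,1.2,18],[1,1.2,18.5],[1,1.2,18.5]],"twist":[[0,0,0],[0,0,0],[0,0,0],[0,0,0],[0,0,0],[0,0,0],[0,0,0],[0,0,0],[0,0,0],[0,0,0]]}' 70; python3 - <<'E'
from plan import *
import pickle
c=capture("wrist"); save(c,"w9.png"); pickle.dump(c,open("w9.pkl","wb"))
s=env.state(); print(s["time_s"],s["tcp_pos"],s["force"],s["ft_torque"],s["finger_gap"])
a=cv2.imread("pics/w9.png");cv2.imwrite("pics/w9c.png",cv2.resize(a[90:220,220:350],(600,600),interpolation=0))
W=cloud(c)
def pr(r0,r1,c0,c1): 
    q=W[r0:r1,c0:c1].reshape(-1,3);return np.nanmedian(q,0).round(4)
print("neck top",pr(145,165,276,285),"block front/rear",pr(225,235,270,290),pr(330,340,270,290),"jaw L",pr(150,165,250,256),"jaw R",pr(150,165,307,315))
E
```

```text
time_s: 15.2
tcp_pos: [0.4895, 0.3167, 0.0498]
tcp_rot: [-0.009, 1.0, 0.0, -0.0]
force: [-1.4, -1.6, 5.3]
finger_gap: 0.0297
15.25 [0.48946212 0.31664964 0.04973051] [-0.95221527 -1.17384736  6.3172376 ] [-0.28416733  0.3608238   0.01173054] 0.029497978584689395
neck top [0.4294 0.3159 0.0575] block front/rear [0.4566 0.3162 0.0616] [0.5033 0.3173 0.0616] jaw L [0.43   0.3061 0.0607] jaw R [0.4295 0.3269 0.0613]
```

View pics/w9c.png

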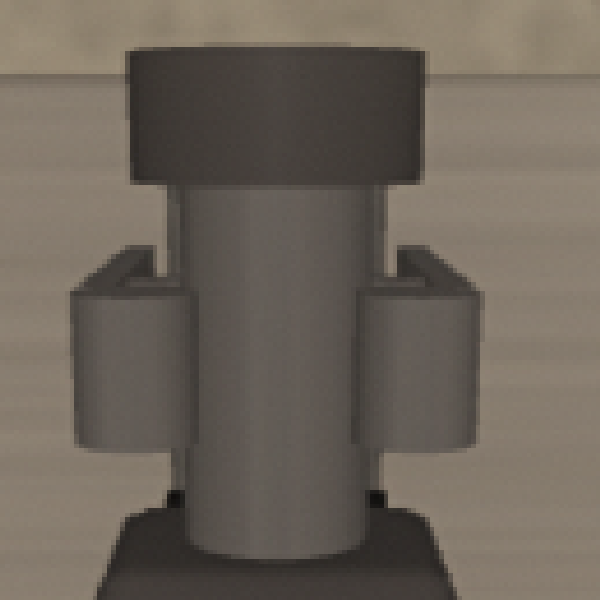

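```bash
python3 -m crank '{"claw":[0,0,0,0,0],"dp":[[0,0,1],[0,0,2],[0,0,2],[0,0,1],[0,0,0]],"twist":[[0,0,0],[0,0,0],[0,0,0],[0,0,0],[0,0,0]]}' 70; python3 - <<'E'
from plan import *
c=capture("wrist")
s=env.state(); print(s["time_s"],s["tcp_pos"],s["force"],s["ft_torque"],s["finger_gap"])
W=cloud(c)
print(np.nanmedian(W[145:165,276:285].reshape(-1,3),0),np.nanmedian(W[225:235,270:290].reshape(-1,3),0),np.nanmedian(W[330:340,270:290].reshape(-1,3),0))
E
```

```text
time_s: 15.75
tcp_pos: [0.4894, 0.3166, 0.0499]
tcp_rot: [-0.009, 1.0, 0.0, -0.0]
force: [-0.9, -1.9, -0.6]
finger_gap: 0.0294
15.8 [0.48948493 0.3166294  0.04975505] [-1.96317589 -1.67008125  6.43300336] [-0.39334571  0.36965395  0.04605325] 0.029661892742929494
[0.42934416 0.31592303 0.05744406] [0.45677155 0.3160693  0.06170737] [0.50335986 0.31706066 0.06168144]
```

```bash
python3 -m crank '{"claw":[30,50,80,80,80,80,80,80,80,80,80,80,80],"dp":[[0,0,0],[0,0,0],[0,0,0],[0,0,0],[0,0,-2],[0,0,-10],[0,0,-25],[0,0,-45],[0,0,-70],[0,0,-100],[0,0,-130],[0,0,-160],[0,0,-160]],"twist":[[0,0,0],[0,0,0],[0,0,0],[0,0,0],[0,0,0],[0,0,0],[0,0,0],[0,0,0],[0,0,0],[0,0,0],[0,0,0],[0,0,0],[0,0,0]]}'; python3 - <<'E'
from plan import *
c=capture("wrist"); save(c,"w10.png")
d=capture("side"); save(d,"s10.png")
t=capture("top"); save(t,"t10.png")
s=env.state(); print(s["time_s"],s["tcp_pos"],s["force"],s["finger_gap"])
W=cloud(c)
for x in ("brush_mid","brush_head","press_l"):
    for r in recognise("wrist",x)[:3]: print(x,np.round(r["location"]),round(r["score"],2),px2w(c,*r["location"]).round(4))
m=(np.abs(W[...,1]-.316)<.02)
for x in np.arange(.41,.61,.01):
    q=W[m&(np.abs(W[...,0]-x)<.003)&(W[...,2]<.1)&(W[...,2]>.03)]
    if len(q)>5: print(x.round(2),len(q),np.percentile(q[:,2],95).round(4))
b=cv2.imread("pics/s10.png");cv2.imwrite("pics/s10c.png",cv2.resize(b[110:220,190:320],(780,600),interpolation=2))
E
```

```text
time_s: 17.1
tcp_pos: [0.4913, 0.3177, 0.2144]
tcp_rot: [-0.009, 1.0, 0.002, 0.003]
force: [0.9, 0.1, -0.2]
finger_gap: 0.0683
17.25 [0.48960476 0.31655154 0.20947187] [ 0.0494947  -0.4352177  -0.79959696] 0.06854001983492622
brush_mid [275. 204.] 0.97 [0.495  0.3144 0.0621]
brush_mid [  7. 310.] 0.5 [ 0.6469 -0.0055  0.0092]
brush_head [278. 204.] 0.8 [0.4944 0.317  0.0619]
press_l [300. 198.] 0.9 [0.4899 0.3376 0.0581]
press_l [254. 194.] 0.71 [0.4869 0.2949 0.0578]
press_l [  5. 311.] 0.26 [ 0.6449 -0.0045  0.0133]
0.41 84 0.0625
0.42 166 0.0619
0.43 247 0.062
0.44 216 0.062
0.45 201 0.0616
0.46 239 0.0627
0.47 233 0.0627
0.48 302 0.0626
0.49 282 0.0625
0.5 267 0.0625
0.51 202 0.0627
0.52 200 0.0626
0.53 95 0.062
0.54 291 0.0615
0.55 187 0.0622
0.56 249 0.0579
0.57 197 0.0586
0.58 191 0.0586
0.59 191 0.0587
0.6 56 0.0583
```

View pics/w10.png

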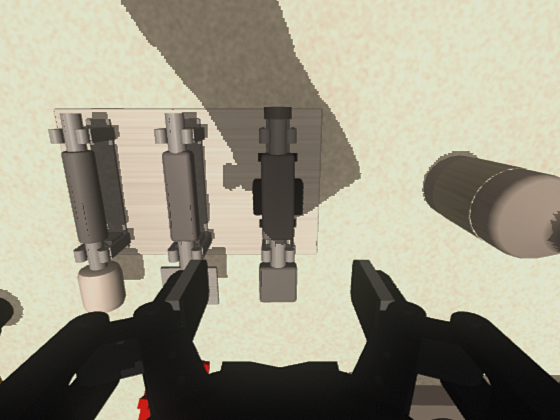

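View pics/s10c.png

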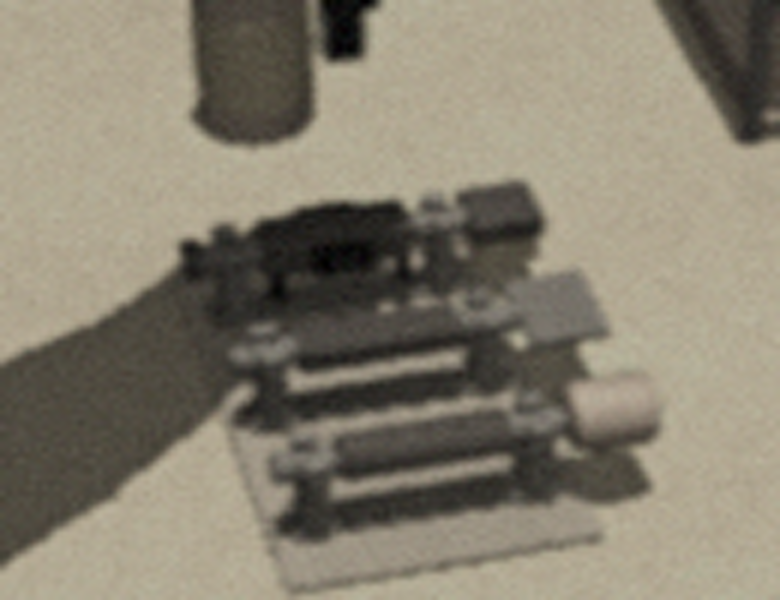

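View pics/t10.png

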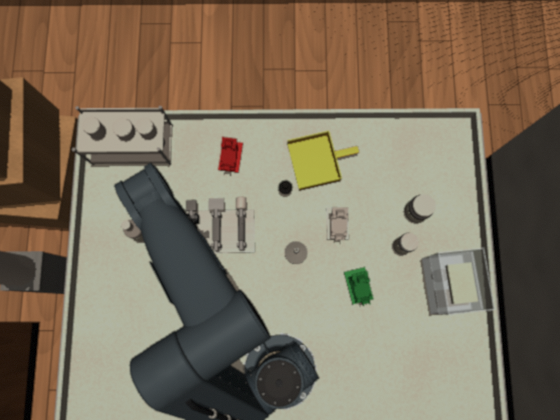

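The wrist picture shows the brush in its place at (278,200) with both necks between the jaws. The block top reads 62.6 mm along its whole length, so the axis is level at about 50.5 mm. In the top picture the other things haven't moved.

```bash
python3 -c "
from station import env
print(env.close_job()); print(env.state()['time_s'])"
```

```text
the job is handed in; nothing more can be done
None
the job is handed in; nothing more can be done
```

The brush is in the empty place of the clip rack, lying level with its bristles down and home in both clips. I let go of it and handed the job in at about 17 s.

I pinched both buttons until the jaws stopped at a 30 mm gap. I then lifted the brush about 65 mm square to the slope and carried it to the rack. There I pressed it down until the neck was between the jaws, and pressed once more to check that it was seated.

**Final checks:**
- **Height and level:** the block top and tail knob both read 62–63 mm, so the axis is level at about 50.5 mm, against 50 mm for home.
- **Clips:** both necks show between their jaws in the wrist picture.
- **Release:** the gripper is open and about 160 mm above the brush, with wrist force near zero.
- **Other things:** the funnel, stopper, dustpan, neighbours and look-alikes show no change in the top picture. The soap bottle is partly hidden by the arm there, but shows standing in the wrist and side pictures.

**Disagreements:**
- Sideways readings from the wrist camera were off by 1–2 mm between views. I corrected this by measuring the neck against the jaws just before pressing.
- I turned the wrist the wrong way at first and had to turn it back, which cost about 2 s.

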